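# Feel for the tight spot on a vegetable slicer's carriage

### The arm

A 7-joint arm with a two-finger parallel gripper is mounted at the origin on the work surface. World frame = base frame: x ahead of the robot, y to its left, z up, the work surface at z = 0. Lengths are in m, angles in rad, forces in N, time in s.
With the tool pointing down it reaches from about 0.35 to 0.775 m from the base axis. Payload 3.1 kg.
Tool frame: the origin (TCP) lies midway between the tips of the shut fingers; the grasp point (between the pads) lies 19 mm behind it; z points along the fingers, y is the line along which they close (so a half turn about z gives the same grasp; the last joint's range is limited). The gripper opens to 85 mm and grips with 20 to 120 N. Pads are 22 mm wide; open, the fingers measure 114 mm over their backs; the gripper's body (76 mm by 85 mm) begins 54 mm behind the grasp point. The pads swing forward as they close: fully open they stand 13 mm farther back than shut.
Start: joints at [-1.353, 0.311, 0.014, 1.512, -0.004, 1.319, -0.027], TCP at [0.141, 0.532, 0.231] pointing down, gripper open.
Joint ranges: [-2.7, 2.7], [-0.3, 1.91], [-1.27, 1.3], [0.12, 2.57], [-1.44, 4.58], [0.2, 2.03], [-3.05, 3.05]. Speed limits (rad/s): [2.79, 2.79, 3.14, 3.14, 3.14, 3.14, 3.14].

### API

Orientations are given as [roll, pitch, yaw] about the fixed x, y, z axes, in that order (R = Rz(yaw) Ry(pitch) Rx(roll)).
In Python, from plant import * gives the robot as it stands.
- The arm moves only by the tool apply_moves, never from a script. Its argument "increments" is a list that holds one entry, the list of rows, each a list of 5 numbers: the shift along the tool's x, y, z in m, then the turn about the tool's z in degrees, then the closure, from -1 (fully open) to 1 (shut). In form: [[[dx, dy, dz, yaw, jaw], ...]]. A call has 1 to 20 rows; each row is the pose to reach, as a shift and turn from the pose commanded when the call began, along the tool's axes at that moment; what a row does not reach only later rows make up. A row lasts 1/10 s, in which the tool goes at most 50 mm and 8.59 degrees, less where a joint would pass 70% of its speed; a pose out of reach is approached as far as the arm can. A call with a gripper value outside its range is refused whole. The fingers move at their own pace and stop on an object; "force" is the grip in N (left out, the last holds). Time passes only in rows, so rows that repeat a pose let the fingers close. It gives the time, the measured TCP pose, the force, the opening and the grip force at its end, in the units of the state.
- observe(): the state, without advancing time (a new reading comes with each control period).
- camera(name): name is "scene" or "side" or "wrist"; returns (picture, depth): 420x560x3 uint8, red, green, blue; 420x560 float32, m along the optical axis (not along the pixel's ray), 0 where there is no reading.
- get_calibration(name): a dict with "fx", "fy", "cx", "cy" (pixels), "k1" (the pictures are not rectified: a ray, as slopes to the right and down, at radius r is drawn at 1 + k1 r^2 times it, then the intrinsics apply), "xyz" and "rotation" of the camera in the world. Camera axes: x right, y down, z forward; pixel columns grow to the right and rows downward; lengths in m; the calibration is good to about 2 mm. A picture is of the moment at which its call begins: read the wrist's pose just before it. get_calibration takes no time and is no camera call; for the wrist camera it gives the pose at the moment of the call.
- sign_off(): hands the job in; it is judged then, once.
The state is a dict: "time": time; "qpos": joint angles; "dq": joint speeds; "tau": joint torques, N m; "tool_pos": TCP position; "orientation": TCP orientation; "contact_force": force on the tool from outside, world axes, zero at the start; "ft_torque": the same for the moment, N m; "gripper_width": opening from 0.0 (shut) to 1.0 (fully open); "grasp_force": force on a finger pad.
Only numpy, scipy, OpenCV 4.12 (cv2) and the standard library are available. Lean on these libraries where they do the work, as an engineer would, in place of code of your own. Each camera call takes 0.05 s, during which the arm holds its last target. There are 200 camera calls.

### The job

The carriage of the hand vegetable slicer drags at one place on its guide rods, and you can only find it by feel. Take the black upright grip and stroke the carriage all the way back against the plain end's rubber stop, then all the way forward against the stop at the red-topped blade frame, without ramming either stop; then bring it back, leave it standing on the tight spot and let go, so that the fitter can see where to polish. Leave the pan, the bottle and the cup where they are.

Things in the scene. Friction and masses are not known exactly. Their poses are not given: they have to be found in the camera images.
- slicer: Hand vegetable slicer fixed to the table: aluminium base 170 x 400 mm (its x, y), 24 mm high, with a 90 mm high end block at each end. The +y block carries the blade frame with a red top bar, 135 mm high, at y = 160 to 184 mm; the -y end is plain. Origin: centre of its underside; y is the direction of travel, from plain end to blade frame; z up.
- rods: Two steel guide rods (14 mm thick, 100 mm apart, along y) and the rubber stop on each end block; fixed. Origin: mid travel, 62 mm above the table; axes as the slicer's. The unseen tight spot lies somewhere with the carriage at y = -72 to 72 mm here and is about 20 mm long. The carriage takes about 2 N to move, on the spot some 10 N more, and stays where it is left.
- carriage: White plastic carriage, 130 x 90 x 34 mm (x, y, z), about 0.6 kg, sliding along y, with an upright finned plate at its +y end up to 65 mm above its origin. Origin: centre of its block, at rod height. It meets the rubber stops with its origin at y = -100 mm (plain end) and +100 mm (blade end) in the rods' frame; the stops give about 1 mm for every 3 N.
- handle (a point): Centre of the carriage's black upright round grip: 28 mm across, 62 mm high (31 mm up and down from this point), standing 15 mm towards -y of the carriage's origin; this point is 78 mm above the carriage's origin, 140 mm above the table. Moves with the carriage.
- pan_center (a point): Centre of a loose open steel pan, 162 x 176 x 65 mm, on the table on the slicer's +x side.
- bottle_center (a point): Centre (half-way up) of a loose yellow bottle with a red cap, 60 mm across, 170 mm high, standing by the slicer.
- cup_center (a point): Centre (half-way up) of a loose white cup, 76 mm across, 75 mm high, standing by the plain end of the slicer.

How it is judged:
By the outcome, as a careful person would: the job done as asked, in the order asked, and still so for the second after the job is handed in, with the robot touching nothing.
It also fails if it takes over 58 s, if anything falls off the work surface, if the arm or the gripper's body presses on something with over 40 N, if the wrist force passes 120 N, or if a joint passes its speed limit or range.

## Working session

There is one attempt and no reset: what is moved stays moved. The work goes in short steps, Python scripts to look and compute and a tool call to move; the robot and the scene stay as the last step left them, time stands still between calls to the robot, and variables do not carry over. Pictures are saved under pics/ and viewed, at most 10 in all, crops included, and the job is handed in when it is done.

Besides the shell and the picture viewer there is one more tool, called after "Call:" as a command line: name --argument value ..., lists and objects as JSON in quotes. apply_moves: Moves the arm, as the interface text tells. Its arguments: {"type":"object","properties":{"increments":{"type":"array"},"force":{"type":"number"}},"required":["increments"]}

```bash
mkdir -p pics; ls; cat > h.py <<'E'
from plant import *
import numpy as np, cv2
def save(n,p): cv2.imwrite(p,cv2.cvtColor(n,cv2.COLOR_RGB2BGR))
def pts(depth,c):
    h,w=depth.shape
    v,u=np.mgrid[0:h,0:w].astype(np.float32)
    K=np.array([[c['fx'],0,c['cx']],[0,c['fy'],c['cy']],[0,0,1]])
    s=cv2.undistortPoints(np.stack([u.ravel(),v.ravel()],1)[:,None].astype(np.float64),K,np.array([c['k1'],0,0,0.]))[:,0]
    P=np.c_[s,np.ones(len(s))]*depth.reshape(-1,1)
    R=np.array(c['rotation']); 
    return (P@R.T+np.array(c['xyz'])).reshape(h,w,3)
E
python3 - <<'E'
from h import *
o=observe();print(o)
for n in ['scene','side']:
    c=get_calibration(n);p,d=camera(n);save(p,f'pics/{n}0.png');np.savez(f'{n}0.npz',p=p,d=d,P=pts(d,c));print(c)
E
```

```text
pics
{'time': 0.0, 'qpos': array([-1.35269376,  0.31175389,  0.01399183,  1.51307906, -0.00440396,
        1.31918569, -0.02723058]), 'dq': array([-0.00098043, -0.00013515, -0.00216253, -0.00040056,  0.00123007,
        0.00154522, -0.00014856]), 'tau': array([-2.11799779e-04, -3.79921281e+01,  1.45866168e-01, -2.30593997e+01,
        1.21683039e-02,  1.37429501e-02,  6.60770382e-06]), 'tool_pos': array([0.14108775, 0.53083462, 0.2301967 ]), 'orientation': array([-3.13919931e+00,  9.41151470e-05,  2.88183547e+00]), 'contact_force': array([ 0.13579069,  0.0117737 , -0.45612862]), 'ft_torque': array([ 0.01625937, -0.04088872, -0.05690111]), 'grasp_force': 0.0, 'gripper_width': 1.0038153360195987}Traceback (most recent call last):
  File "<stdin>", line 4, in <module>
  File "h.py", line 11, in pts
    return (P@R.T+np.array(c['xyz'])).reshape(h,w,3)
            ~~~~~^~~~~~~~~~~~~~~~~~~
ValueError: operands could not be broadcast together with shapes (235200,) (3,)
```

```bash
sed -i "s/R=np.array(c\['rotation'\]);/R=Rot.from_euler('xyz',c['rotation']).as_matrix()/; 2a from scipy.spatial.transform import Rotation as Rot" h.py
python3 - <<'E'
from h import *
for n in ['scene','side']:
    c=get_calibration(n);p,d=camera(n);save(p,f'pics/{n}0.png');P=pts(d,c);np.savez(f'{n}0.npz',p=p,d=d,P=P);print(c)
    print(n,np.percentile(P[d>0][:,2],[1,10,50,90,99]))
    hsv=cv2.cvtColor(p,cv2.COLOR_RGB2HSV)
    red=((hsv[...,0]<8)|(hsv[...,0]>172))&(hsv[...,1]>130)&(hsv[...,2]>80)&(d>0)
    k,l,s,ce=cv2.connectedComponentsWithStats(red.astype(np.uint8))
    for i in range(1,k):
        if s[i,4]>40: print(s[i],np.percentile(P[l==i],[5,50,95],axis=0).round(3).tolist())
E
```

```text
{'fx': 456.49584844012435, 'fy': 456.49584844012435, 'cx': 274.30200696344946, 'cy': 217.38818628888916, 'k1': -0.006853413788069015, 'xyz': array([1.2525584 , 0.33233424, 1.05709163]), 'rotation': array([-2.4843245 , -0.01369847,  2.07754736])}
scene [-0.75433165 -0.74366573  0.0020181   0.05726779  0.32292324]
[294 205  46  37 426] [[0.525, 0.077, 0.134], [0.592, 0.099, 0.137], [0.652, 0.123, 0.14]]
[265 264  12  10  91] [[0.77, 0.064, 0.169], [0.78, 0.074, 0.172], [0.792, 0.085, 0.175]]
{'fx': 403.2327462429165, 'fy': 403.2327462429165, 'cx': 274.77038169159346, 'cy': 210.59728540415682, 'k1': -0.09611180630929252, 'xyz': array([0.57430956, 0.71908313, 0.91643071]), 'rotation': array([-2.41245785, -0.00888139, -3.03517681])}
side [-0.75614244 -0.6599893  -0.0010521   0.16669793  0.35900305]
[211 208  11  12 100] [[0.772, 0.066, 0.158], [0.783, 0.08, 0.169], [0.793, 0.09, 0.171]]
[264 224  59  27 532] [[0.526, 0.08, 0.13], [0.588, 0.104, 0.134], [0.653, 0.127, 0.137]]
```

View pics/scene0.png

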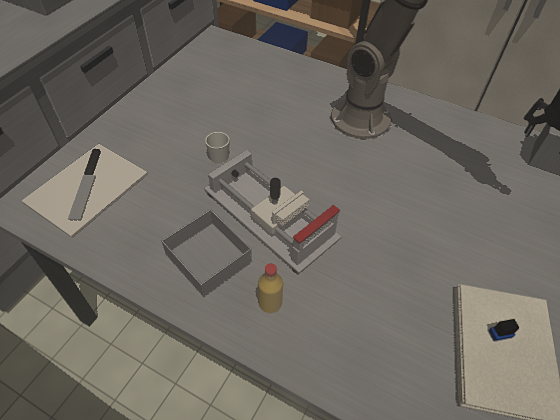

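View pics/side0.png

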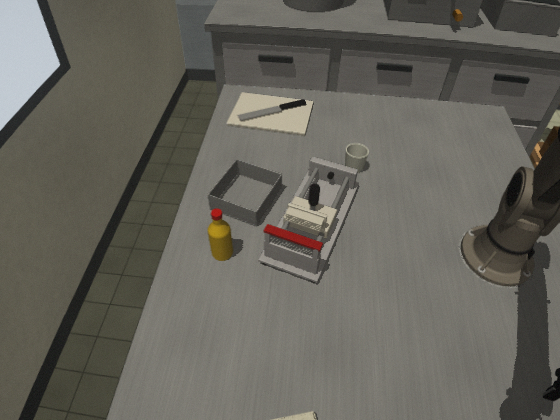

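```bash
python3 - <<'E'
from h import *
for n in ['scene','side']:
    z=np.load(f'{n}0.npz');p,d,P=z['p'],z['d'],z['P']
    hsv=cv2.cvtColor(p,cv2.COLOR_RGB2HSV)
    red=((hsv[...,0]<8)|(hsv[...,0]>172))&(hsv[...,1]>130)&(d>0)&(P[...,2]>.12)&(P[...,0]<.7)&(P[...,0]>.45)
    Q=P[red][:,:2]; r=cv2.minAreaRect(Q.astype(np.float32)*1000);print(n,'bar',r)
    v=np.linalg.svd(Q-Q.mean(0),full_matrices=False)[2][0];print(v,np.degrees(np.arctan2(v[1],v[0])),Q.mean(0))
    m=(P[...,2]>.095)&(P[...,2]<.18)&(hsv[...,2]<70)&(d>0)&(abs(P[...,0]-.59)<.15)&(abs(P[...,1]+.05)<.2)
    k,l,s,c=cv2.connectedComponentsWithStats(m.astype(np.uint8))
    for i in range(1,k):
        if s[i,4]>30:
            A=P[l==i];print('dark',s[i],np.percentile(A,[3,50,97],axis=0).round(3).tolist())
            T=A[A[:,2]>.163]; print('top',len(T),T.mean(0), np.ptp(T,axis=0))
    # plain end block top
    m=(abs(P[...,2]-.09)<.006)&(d>0)&(abs(P[...,0]-.6)<.2)&(P[...,1]<-.12)&(P[...,1]>-.4)
    k,l,s,c=cv2.connectedComponentsWithStats(m.astype(np.uint8))
    for i in range(1,k):
        if s[i,4]>60:print('blk',s[i],cv2.minAreaRect(P[l==i][:,:2].astype(np.float32)*1000))
    # base edges via heights
    for name,m in dict(cup=(abs(P[...,2]-.075)<.006)&(P[...,1]<-.2)&(P[...,1]>-.45)&(P[...,0]<.56)&(P[...,0]>.3),cap=(P[...,2]>.162)&(P[...,0]>.72)&(P[...,0]<.85),pan=(abs(P[...,2]-.065)<.006)&(P[...,0]>.66)&(P[...,0]<1)&(abs(P[...,1]+.1)<.3)).items():
        m&=d>0
        if m.sum():print(name,m.sum(),cv2.minAreaRect(P[m][:,:2].astype(np.float32)*1000))
E
```

```text
scene bar ((587.884521484375, 100.25578308105469), (25.651405334472656, 149.5004119873047), 72.04381561279297)
[ 0.95431017 -0.29881783] -17.386613229228466 [0.58967709 0.09979825]
dark [270 178  10  22 197] [[0.534, -0.057, 0.113], [0.55, -0.043, 0.152], [0.555, -0.034, 0.171]]
top 69 [ 0.54313559 -0.04614128  0.16799075] [0.02770429 0.02573869 0.01050273]
blk [208 150  44  30 354] ((484.9727478027344, -228.81407165527344), (30.08017349243164, 150.49908447265625), 72.90849304199219)
cup 302 ((451.1343688964844, -264.3572998046875), (226.43218994140625, 115.61506652832031), 38.395416259765625)
cap 122 ((780.76953125, 74.69613647460938), (27.785051345825195, 25.440689086914062), 2.3535842895507812)
pan 521 ((755.556640625, -71.76435852050781), (351.134521484375, 189.614990234375), 89.97077178955078)
side bar ((589.0424194335938, 102.10189819335938), (27.67502784729004, 148.4038848876953), 73.19538879394531)
[-0.95517393  0.29604521] 162.77977693458945 [0.58854565 0.10460653]
dark [308 184  12  23 210] [[0.531, -0.053, 0.106], [0.544, -0.036, 0.147], [0.556, -0.031, 0.168]]
top 57 [ 0.54386944 -0.04360862  0.16601141] [0.02406646 0.02512456 0.00622868]
dark [270 235  13   8  35] [[0.615, 0.088, 0.098], [0.631, 0.095, 0.113], [0.647, 0.101, 0.125]]<stdin>:13: RuntimeWarning: Mean of empty slice.
  ret = um.true_divide(
Traceback (most recent call last):
ValueError: zero-size array to reduction operation maximum which has no identity
```

The scene view shows the black grip at (275,188), the red bar at (317,224), the bottle at (270,290), the cup at (217,147) and the pan at (207,252). In the side view the grip is at (314,194) and the bar at (293,238). That puts the slicer's yaw at about -17.35°, its origin at about (0.537, -0.062) and the carriage at about y = +33 mm. I'll move above the grip.

Call:
apply_moves --increments '[[[-0.13,-0.11,0,0.5,-1],[-0.16,-0.135,0,1,-1],[-0.19,-0.16,0,1.5,-1],[-0.22,-0.186,0,2,-1],[-0.25,-0.211,0,2.5,-1],[-0.28,-0.237,0,2.5,-1],[-0.31,-0.262,0,2.5,-1],[-0.34,-0.287,0,2.5,-1],[-0.37,-0.313,0,2.5,-1],[-0.4,-0.338,0,2.5,-1],[-0.43,-0.364,0,2.5,-1],[-0.46,-0.389,0,2.5,-1],[-0.49,-0.414,0,2.5,-1],[-0.515,-0.435,0,2.5,-1],[-0.53,-0.448,0,2.5,-1],[-0.537,-0.454,0,2.5,-1],[-0.537,-0.454,0,2.5,-1],[-0.537,-0.454,0,2.5,-1],[-0.537,-0.454,0,2.5,-1],[-0.537,-0.454,0,2.5,-1]]]' --force 60

```text
time: 2.15
tool_pos: [0.5433, -0.0435, 0.2314]
orientation: [3.141, -0.0, 2.841]
contact_force: [-0.0, -0.4, -0.0]
gripper_width: 1.001
grasp_force: 0.0
```

```bash
python3 - <<'E'
from h import *
o=observe();print(o['time'],o['tool_pos'],o['orientation'],o['contact_force'])
c=get_calibration('wrist');p,d=camera('wrist');save(p,'pics/w1.png');P=pts(d,c);print(c['xyz'],c['rotation'])
hsv=cv2.cvtColor(p,cv2.COLOR_RGB2HSV)
m=(d>0)&(P[...,2]>.15)&(P[...,2]<.18)&(np.hypot(P[...,0]-.5435,P[...,1]+.045)<.05)
print(m.sum(),np.percentile(P[m],[3,50,97],axis=0) if m.any() else '')
if m.any(): print(cv2.minEnclosingCircle(P[m][:,:2].astype(np.float32)*1000))
E
```

```text
2.15 [ 0.54333858 -0.04354276  0.23139203] [ 3.14062496e+00 -3.58488836e-04  2.84062787e+00] [-0.03966041 -0.42818902 -0.01887248]
[ 0.4666082  -0.01963458  0.37460543] [2.82246384e+00 4.87587648e-05 1.26884357e+00]
1660 [[ 0.52836882 -0.05754121  0.15306518]
 [ 0.53867692 -0.04548053  0.16713153]
 [ 0.55218409 -0.03396773  0.16866369]]
((541.2926635742188, -46.16067886352539), 14.00948429107666)
```

View pics/w1.png

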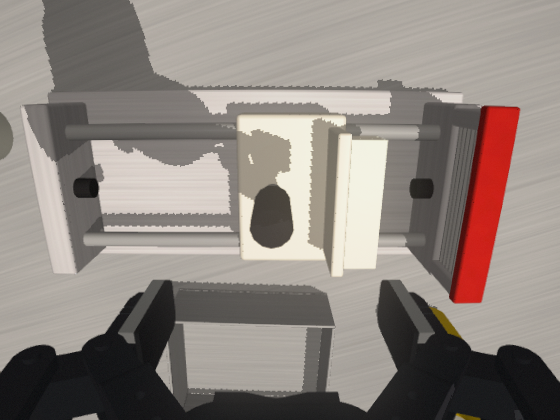

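The wrist view shows the grip at (272,215), which is about (0.542, -0.046), with the fingers closing along the travel. I'll lower and close.

Call:
apply_moves --increments '[[[0.001,-0.002,0.02,0,-1],[0.001,-0.002,0.045,0,-1],[0.001,-0.002,0.07,0,-1],[0.001,-0.002,0.088,0,-1],[0.001,-0.002,0.098,0,-1],[0.001,-0.002,0.098,0,-1],[0.001,-0.002,0.098,0,-0.4],[0.001,-0.002,0.098,0,0],[0.001,-0.002,0.098,0,0.3],[0.001,-0.002,0.098,0,0.6],[0.001,-0.002,0.098,0,1],[0.001,-0.002,0.098,0,1],[0.001,-0.002,0.098,0,1],[0.001,-0.002,0.098,0,1]]]' --force 50

```text
time: 3.6
tool_pos: [0.5427, -0.0467, 0.1342]
orientation: [3.141, 0.001, 2.838]
contact_force: [-2.2, 0.5, 6.0]
gripper_width: 0.311
grasp_force: 49.1
```

```bash
python3 - <<'E'
from h import *
o=observe();print({k:o[k] for k in ['time','tool_pos','contact_force','ft_torque','gripper_width','grasp_force']})
u=np.array([.298,.9545]);print('y',(o['tool_pos'][:2]-[.537,-.062])@u,'F',o['contact_force'][:2]@u)
E
```

```text
{'time': 3.6, 'tool_pos': array([ 0.54267271, -0.04667075,  0.13422399]), 'contact_force': array([-2.16766957,  0.53480562,  5.97843603]), 'ft_torque': array([ 0.11044205,  0.15623846, -0.04829206]), 'gripper_width': 0.31084606274173066, 'grasp_force': 49.140626192092896}
y 0.01632223674451289 F -0.13549357119285324
```

Call:
apply_moves --increments '[[[0,-0.0025,0,0,1],[0,-0.005,0,0,1],[0,-0.0075,0,0,1],[0,-0.01,0,0,1]]]'

```text
time: 4.0
tool_pos: [0.54, -0.0551, 0.1342]
orientation: [3.139, 0.001, 2.839]
contact_force: [-0.8, 2.1, 6.3]
gripper_width: 0.309
grasp_force: 49.5
```

Call:
apply_moves --increments '[[[0,-0.0025,0,0,1],[0,-0.005,0,0,1],[0,-0.0075,0,0,1],[0,-0.01,0,0,1]]]'

```text
time: 4.4
tool_pos: [0.537, -0.0646, 0.1342]
orientation: [3.139, 0.001, 2.839]
contact_force: [-0.8, 2.3, 4.6]
gripper_width: 0.313
grasp_force: 49.5
```

Call:
apply_moves --increments '[[[0,-0.0025,0,0,1],[0,-0.005,0,0,1],[0,-0.0075,0,0,1],[0,-0.01,0,0,1]]]'

```text
time: 4.8
tool_pos: [0.534, -0.0742, 0.1342]
orientation: [3.139, 0.001, 2.839]
contact_force: [-1.0, 1.9, 4.9]
gripper_width: 0.313
grasp_force: 49.5
```

Call:
apply_moves --increments '[[[0,-0.0025,0,0,1],[0,-0.005,0,0,1],[0,-0.0075,0,0,1],[0,-0.01,0,0,1]]]'

```text
time: 5.2
tool_pos: [0.531, -0.0838, 0.1342]
orientation: [3.139, 0.001, 2.839]
contact_force: [-0.4, 2.6, 5.3]
gripper_width: 0.309
grasp_force: 49.5
```

Call:
apply_moves --increments '[[[0,-0.0025,0,0,1],[0,-0.005,0,0,1],[0,-0.0075,0,0,1],[0,-0.01,0,0,1]]]'

```text
time: 5.6
tool_pos: [0.5281, -0.0933, 0.1342]
orientation: [3.139, 0.001, 2.839]
contact_force: [-0.6, 2.4, 4.6]
gripper_width: 0.314
grasp_force: 49.5
```

Call:
apply_moves --increments '[[[0,-0.0025,0,0,1],[0,-0.005,0,0,1],[0,-0.0075,0,0,1],[0,-0.01,0,0,1]]]'

```text
time: 6.0
tool_pos: [0.525, -0.1029, 0.1342]
orientation: [3.139, 0.001, 2.839]
contact_force: [-1.1, 2.1, 6.2]
gripper_width: 0.313
grasp_force: 49.5
```

Call:
apply_moves --increments '[[[0,-0.0025,0,0,1],[0,-0.005,0,0,1],[0,-0.0075,0,0,1],[0,-0.01,0,0,1]]]'

```text
time: 6.4
tool_pos: [0.5228, -0.1099, 0.1342]
orientation: [3.136, 0.001, 2.841]
contact_force: [0.7, 7.8, 5.7]
gripper_width: 0.311
grasp_force: 49.8
```

Call:
apply_moves --increments '[[[0,-0.0025,0,0,1],[0,-0.005,0,0,1],[0,-0.0075,0,0,1],[0,-0.01,0,0,1]]]'

```text
time: 6.8
tool_pos: [0.5205, -0.1173, 0.1342]
orientation: [3.134, 0.001, 2.843]
contact_force: [1.1, 9.3, 6.8]
gripper_width: 0.314
grasp_force: 50.0
```

Call:
apply_moves --increments '[[[0,-0.0025,0,0,1],[0,-0.005,0,0,1],[0,-0.0075,0,0,1],[0,-0.01,0,0,1]]]'

```text
time: 7.2
tool_pos: [0.5161, -0.1315, 0.1342]
orientation: [3.139, 0.001, 2.839]
contact_force: [-0.2, 2.5, 6.1]
gripper_width: 0.315
grasp_force: 49.6
```

Call:
apply_moves --increments '[[[0,-0.0025,0,0,1],[0,-0.005,0,0,1],[0,-0.0075,0,0,1],[0,-0.01,0,0,1]]]'

```text
time: 7.6
tool_pos: [0.5131, -0.1411, 0.1342]
orientation: [3.14, 0.001, 2.839]
contact_force: [-0.3, 2.5, 5.9]
gripper_width: 0.311
grasp_force: 49.6
```

Call:
apply_moves --increments '[[[0,-0.0025,0,0,1],[0,-0.005,0,0,1],[0,-0.0075,0,0,1],[0,-0.01,0,0,1]]]'

```text
time: 8.0
tool_pos: [0.5101, -0.1507, 0.1342]
orientation: [3.14, 0.001, 2.839]
contact_force: [-0.5, 2.5, 6.4]
gripper_width: 0.315
grasp_force: 49.6
```

Call:
apply_moves --increments '[[[0,-0.0025,0,0,1],[0,-0.005,0,0,1],[0,-0.0075,0,0,1],[0,-0.01,0,0,1]]]'

```text
time: 8.4
tool_pos: [0.5071, -0.1603, 0.1342]
orientation: [3.14, 0.001, 2.839]
contact_force: [-0.4, 2.9, 7.9]
gripper_width: 0.315
grasp_force: 49.6
```

Drag felt at world y of about -0.107 to -0.127. I'll now approach the stop slowly.

Call:
apply_moves --increments '[[[0,-0.0015,0,0,1],[0,-0.003,0,0,1],[0,-0.0045,0,0,1],[0,-0.006,0,0,1],[0,-0.007,0,0,1],[0,-0.008,0,0,1],[0,-0.0085,0,0,1],[0,-0.009,0,0,1]]]'

```text
time: 9.2
tool_pos: [0.5044, -0.1689, 0.1342]
orientation: [3.14, 0.001, 2.839]
contact_force: [-1.6, 2.2, 6.6]
gripper_width: 0.316
grasp_force: 49.6
```

Call:
apply_moves --increments '[[[0,-0.0005,0,0,1],[0,-0.001,0,0,1],[0,-0.0015,0,0,1],[0,-0.002,0,0,1]]]'

```text
time: 9.6
tool_pos: [0.5038, -0.1708, 0.1342]
orientation: [3.14, 0.001, 2.839]
contact_force: [-1.4, 3.7, 5.9]
gripper_width: 0.312
grasp_force: 49.6
```

Call:
apply_moves --increments '[[[0,-0.0005,0,0,1],[0,-0.001,0,0,1],[0,-0.0015,0,0,1],[0,-0.002,0,0,1]]]'

```text
time: 10.0
tool_pos: [0.5032, -0.1727, 0.1342]
orientation: [3.14, 0.001, 2.839]
contact_force: [-0.9, 2.7, 6.6]
gripper_width: 0.312
grasp_force: 49.6
```

Call:
apply_moves --increments '[[[0,-0.0005,0,0,1],[0,-0.001,0,0,1],[0,-0.0015,0,0,1],[0,-0.002,0,0,1]]]'

```text
time: 10.4
tool_pos: [0.5028, -0.1739, 0.1342]
orientation: [3.139, 0.001, 2.84]
contact_force: [-0.7, 3.9, 6.4]
gripper_width: 0.314
grasp_force: 49.7
```

Call:
apply_moves --increments '[[[0,-0.0005,0,0,1],[0,-0.001,0,0,1],[0,-0.0015,0,0,1],[0,-0.002,0,0,1]]]'

```text
time: 10.8
tool_pos: [0.5026, -0.1745, 0.1342]
orientation: [3.137, 0.001, 2.84]
contact_force: [-0.7, 6.8, 6.9]
gripper_width: 0.316
grasp_force: 49.8
```

Call:
apply_moves --increments '[[[0,-0.0005,0,0,1],[0,-0.001,0,0,1],[0,-0.001,0,0,1],[0,-0.001,0,0,1]]]'

```text
time: 11.2
tool_pos: [0.5025, -0.1748, 0.1342]
orientation: [3.136, 0.001, 2.841]
contact_force: [0.1, 6.5, 7.8]
gripper_width: 0.313
grasp_force: 49.9
```

Firm contact with the plain-end stop, about 5 N. Now forward, with finer samples near the tight spot.

Call:
apply_moves --increments '[[[0,0.0025,0,0,1],[0,0.005,0,0,1],[0,0.0075,0,0,1],[0,0.01,0,0,1],[0,0.0125,0,0,1],[0,0.015,0,0,1],[0,0.0175,0,0,1],[0,0.02,0,0,1],[0,0.0225,0,0,1],[0,0.025,0,0,1],[0,0.0275,0,0,1],[0,0.03,0,0,1],[0,0.0325,0,0,1],[0,0.035,0,0,1],[0,0.0375,0,0,1],[0,0.04,0,0,1]]]'

```text
time: 12.8
tool_pos: [0.5128, -0.1419, 0.1342]
orientation: [-3.14, 0.001, 2.837]
contact_force: [-0.9, -1.7, 5.1]
gripper_width: 0.317
grasp_force: 49.6
```

Call:
apply_moves --increments '[[[0,0.002,0,0,1],[0,0.004,0,0,1]]]'

```text
time: 13.0
tool_pos: [0.514, -0.138, 0.1342]
orientation: [-3.14, 0.001, 2.837]
contact_force: [-1.2, -1.9, 5.5]
gripper_width: 0.317
grasp_force: 49.6
```

Call:
apply_moves --increments '[[[0,0.002,0,0,1],[0,0.004,0,0,1]]]'

```text
time: 13.2
tool_pos: [0.5152, -0.1342, 0.1342]
orientation: [-3.14, 0.001, 2.837]
contact_force: [-2.3, -1.0, 6.0]
gripper_width: 0.315
grasp_force: 49.6
```

Call:
apply_moves --increments '[[[0,0.002,0,0,1],[0,0.004,0,0,1]]]'

```text
time: 13.4
tool_pos: [0.5164, -0.1304, 0.1342]
orientation: [-3.14, 0.001, 2.837]
contact_force: [-2.9, -1.8, 6.2]
gripper_width: 0.312
grasp_force: 49.6
```

Call:
apply_moves --increments '[[[0,0.002,0,0,1],[0,0.004,0,0,1]]]'

```text
time: 13.6
tool_pos: [0.5176, -0.1266, 0.1342]
orientation: [-3.14, 0.001, 2.837]
contact_force: [-0.8, -1.6, 5.7]
gripper_width: 0.315
grasp_force: 49.6
```

Call:
apply_moves --increments '[[[0,0.002,0,0,1],[0,0.004,0,0,1]]]'

```text
time: 13.8
tool_pos: [0.5186, -0.1234, 0.1342]
orientation: [-3.139, 0.001, 2.837]
contact_force: [-2.2, -3.1, 5.6]
gripper_width: 0.314
grasp_force: 49.6
```

Call:
apply_moves --increments '[[[0,0.002,0,0,1],[0,0.004,0,0,1]]]'

```text
time: 14.0
tool_pos: [0.5193, -0.1212, 0.1342]
orientation: [-3.137, 0.001, 2.836]
contact_force: [-4.1, -6.7, 5.0]
gripper_width: 0.312
grasp_force: 49.8
```

Call:
apply_moves --increments '[[[0,0.002,0,0,1],[0,0.004,0,0,1]]]'

```text
time: 14.2
tool_pos: [0.5198, -0.1194, 0.1343]
orientation: [-3.135, 0.001, 2.834]
contact_force: [-4.9, -9.6, 6.1]
gripper_width: 0.316
grasp_force: 50.0
```

Call:
apply_moves --increments '[[[0,0.002,0,0,1],[0,0.004,0,0,1]]]'

```text
time: 14.4
tool_pos: [0.5207, -0.1167, 0.1343]
orientation: [-3.133, 0.001, 2.833]
contact_force: [-6.0, -10.5, 6.0]
gripper_width: 0.311
grasp_force: 50.1
```

Call:
apply_moves --increments '[[[0,0.002,0,0,1],[0,0.004,0,0,1]]]'

```text
time: 14.6
tool_pos: [0.5222, -0.1119, 0.1342]
orientation: [-3.135, 0.001, 2.833]
contact_force: [-1.9, -4.7, 5.1]
gripper_width: 0.318
grasp_force: 49.8
```

Call:
apply_moves --increments '[[[0,0.002,0,0,1],[0,0.004,0,0,1]]]'

```text
time: 14.8
tool_pos: [0.5245, -0.1046, 0.1342]
orientation: [-3.139, 0.001, 2.836]
contact_force: [-2.5, -1.5, 6.8]
gripper_width: 0.311
grasp_force: 49.7
```

Drag felt again, centred at a world y of about -0.116. Carrying on to the blade-end stop.

Call:
apply_moves --increments '[[[0,0.0025,0,0,1],[0,0.005,0,0,1],[0,0.0075,0,0,1],[0,0.01,0,0,1],[0,0.0125,0,0,1],[0,0.015,0,0,1],[0,0.0175,0,0,1],[0,0.02,0,0,1],[0,0.0225,0,0,1],[0,0.025,0,0,1],[0,0.0275,0,0,1],[0,0.03,0,0,1],[0,0.0325,0,0,1],[0,0.035,0,0,1],[0,0.0375,0,0,1],[0,0.04,0,0,1],[0,0.0425,0,0,1],[0,0.045,0,0,1],[0,0.0475,0,0,1],[0,0.05,0,0,1]]]'

```text
time: 16.8
tool_pos: [0.5398, -0.0559, 0.1342]
orientation: [-3.14, 0.001, 2.837]
contact_force: [-2.0, -1.7, 6.6]
gripper_width: 0.314
grasp_force: 49.7
```

Call:
apply_moves --increments '[[[0,0.0025,0,0,1],[0,0.005,0,0,1],[0,0.0075,0,0,1],[0,0.01,0,0,1],[0,0.0125,0,0,1],[0,0.015,0,0,1],[0,0.0175,0,0,1],[0,0.02,0,0,1],[0,0.0225,0,0,1],[0,0.025,0,0,1],[0,0.0275,0,0,1],[0,0.03,0,0,1],[0,0.0325,0,0,1],[0,0.035,0,0,1],[0,0.0375,0,0,1],[0,0.04,0,0,1]]]'

```text
time: 18.4
tool_pos: [0.5518, -0.0176, 0.1342]
orientation: [-3.14, 0.001, 2.837]
contact_force: [-1.7, -1.4, 5.3]
gripper_width: 0.314
grasp_force: 49.7
```

Call:
apply_moves --increments '[[[0,0.0025,0,0,1],[0,0.005,0,0,1],[0,0.0075,0,0,1],[0,0.01,0,0,1]]]'

```text
time: 18.8
tool_pos: [0.5548, -0.0081, 0.1342]
orientation: [-3.14, 0.001, 2.837]
contact_force: [-2.0, -1.7, 6.3]
gripper_width: 0.315
grasp_force: 49.7
```

Call:
apply_moves --increments '[[[0,0.0025,0,0,1],[0,0.005,0,0,1],[0,0.0075,0,0,1],[0,0.01,0,0,1]]]'

```text
time: 19.2
tool_pos: [0.5577, 0.0015, 0.1342]
orientation: [-3.14, 0.001, 2.837]
contact_force: [-2.1, -2.1, 5.7]
gripper_width: 0.313
grasp_force: 49.7
```

Call:
apply_moves --increments '[[[0,0.002,0,0,1],[0,0.004,0,0,1],[0,0.006,0,0,1],[0,0.008,0,0,1],[0,0.01,0,0,1],[0,0.011,0,0,1],[0,0.012,0,0,1],[0,0.013,0,0,1],[0,0.0135,0,0,1],[0,0.014,0,0,1]]]'

```text
time: 20.2
tool_pos: [0.562, 0.015, 0.1342]
orientation: [-3.141, 0.001, 2.837]
contact_force: [-1.6, -1.7, 5.2]
gripper_width: 0.313
grasp_force: 49.7
```

Call:
apply_moves --increments '[[[0,0.0005,0,0,1],[0,0.001,0,0,1],[0,0.0015,0,0,1],[0,0.002,0,0,1]]]'

```text
time: 20.6
tool_pos: [0.5626, 0.0168, 0.1342]
orientation: [-3.141, 0.001, 2.837]
contact_force: [-1.7, -1.1, 6.4]
gripper_width: 0.312
grasp_force: 49.7
```

Call:
apply_moves --increments '[[[0,0.0005,0,0,1],[0,0.001,0,0,1],[0,0.0015,0,0,1],[0,0.002,0,0,1]]]'

```text
time: 21.0
tool_pos: [0.563, 0.018, 0.1342]
orientation: [-3.14, 0.001, 2.837]
contact_force: [-2.1, -3.1, 6.1]
gripper_width: 0.31
grasp_force: 49.7
```

Call:
apply_moves --increments '[[[0,0.0005,0,0,1],[0,0.001,0,0,1],[0,0.0015,0,0,1],[0,0.002,0,0,1]]]'

```text
time: 21.4
tool_pos: [0.5631, 0.0187, 0.1343]
orientation: [-3.138, 0.0, 2.836]
contact_force: [-3.4, -4.9, 7.4]
gripper_width: 0.312
grasp_force: 49.8
```

Call:
apply_moves --increments '[[[0,0.0005,0,0,1],[0,0.001,0,0,1],[0,0.0015,0,0,1],[0,0.0015,0,0,1]]]'

```text
time: 21.8
tool_pos: [0.5633, 0.0191, 0.1342]
orientation: [-3.137, 0.0, 2.835]
contact_force: [-3.2, -5.1, 7.8]
gripper_width: 0.317
grasp_force: 50.0
```

Blade-end stop reached at about 5 N. Going back to the spot.

Call:
apply_moves --increments '[[[0,-0.003,0,0,1],[0,-0.007,0,0,1],[0,-0.011,0,0,1],[0,-0.015,0,0,1],[0,-0.019,0,0,1],[0,-0.023,0,0,1],[0,-0.027,0,0,1],[0,-0.031,0,0,1],[0,-0.035,0,0,1],[0,-0.039,0,0,1],[0,-0.043,0,0,1],[0,-0.047,0,0,1],[0,-0.051,0,0,1],[0,-0.055,0,0,1],[0,-0.059,0,0,1],[0,-0.063,0,0,1],[0,-0.067,0,0,1],[0,-0.071,0,0,1],[0,-0.075,0,0,1],[0,-0.079,0,0,1]]]'

```text
time: 23.8
tool_pos: [0.5413, -0.0509, 0.1342]
orientation: [3.139, 0.001, 2.839]
contact_force: [-0.1, 2.3, 5.8]
gripper_width: 0.315
grasp_force: 49.6
```

Call:
apply_moves --increments '[[[0,-0.004,0,0,1],[0,-0.008,0,0,1],[0,-0.012,0,0,1],[0,-0.016,0,0,1],[0,-0.02,0,0,1],[0,-0.024,0,0,1],[0,-0.028,0,0,1],[0,-0.032,0,0,1],[0,-0.035,0,0,1],[0,-0.038,0,0,1],[0,-0.041,0,0,1],[0,-0.043,0,0,1],[0,-0.045,0,0,1]]]'

```text
time: 25.1
tool_pos: [0.5279, -0.0939, 0.1342]
orientation: [3.139, 0.001, 2.839]
contact_force: [-0.8, 1.9, 5.9]
gripper_width: 0.311
grasp_force: 49.7
```

Call:
apply_moves --increments '[[[0,-0.001,0,0,1],[0,-0.002,0,0,1]]]'

```text
time: 25.3
tool_pos: [0.5273, -0.0959, 0.1342]
orientation: [3.14, 0.001, 2.839]
contact_force: [-0.3, 2.4, 6.2]
gripper_width: 0.31
grasp_force: 49.7
```

Call:
apply_moves --increments '[[[0,-0.001,0,0,1],[0,-0.002,0,0,1]]]'

```text
time: 25.5
tool_pos: [0.5267, -0.0977, 0.1342]
orientation: [3.14, 0.001, 2.839]
contact_force: [-1.0, 2.3, 5.5]
gripper_width: 0.313
grasp_force: 49.7
```

Call:
apply_moves --increments '[[[0,-0.001,0,0,1],[0,-0.002,0,0,1]]]'

```text
time: 25.7
tool_pos: [0.5261, -0.0996, 0.1342]
orientation: [3.14, 0.001, 2.839]
contact_force: [-1.1, 3.0, 5.8]
gripper_width: 0.319
grasp_force: 49.7
```

Call:
apply_moves --increments '[[[0,-0.001,0,0,1],[0,-0.002,0,0,1]]]'

```text
time: 25.9
tool_pos: [0.5255, -0.1016, 0.1342]
orientation: [3.14, 0.001, 2.839]
contact_force: [-0.6, 1.4, 5.7]
gripper_width: 0.31
grasp_force: 49.7
```

Next, 2 mm steps into the spot.

Call:
apply_moves --increments '[[[0,-0.001,0,0,1],[0,-0.002,0,0,1],[0,-0.003,0,0,1]]]'

```text
time: 26.2
tool_pos: [0.5246, -0.1044, 0.1342]
orientation: [3.14, 0.001, 2.839]
contact_force: [-0.1, 2.8, 6.8]
gripper_width: 0.312
grasp_force: 49.7
```

Call:
apply_moves --increments '[[[0,-0.001,0,0,1],[0,-0.002,0,0,1]]]'

```text
time: 26.4
tool_pos: [0.524, -0.1062, 0.1342]
orientation: [3.139, 0.001, 2.839]
contact_force: [-0.5, 2.9, 6.1]
gripper_width: 0.311
grasp_force: 49.7
```

Call:
apply_moves --increments '[[[0,-0.001,0,0,1],[0,-0.002,0,0,1]]]'

```text
time: 26.6
tool_pos: [0.5236, -0.1074, 0.1342]
orientation: [3.139, 0.001, 2.84]
contact_force: [-0.7, 4.7, 7.0]
gripper_width: 0.315
grasp_force: 49.7
```

Call:
apply_moves --increments '[[[0,-0.001,0,0,1],[0,-0.002,0,0,1]]]'

```text
time: 26.8
tool_pos: [0.5233, -0.1083, 0.1342]
orientation: [3.137, 0.001, 2.84]
contact_force: [1.0, 4.9, 6.8]
gripper_width: 0.315
grasp_force: 49.8
```

Call:
apply_moves --increments '[[[0,-0.001,0,0,1],[0,-0.002,0,0,1]]]'

```text
time: 27.0
tool_pos: [0.5231, -0.1092, 0.1342]
orientation: [3.136, 0.001, 2.841]
contact_force: [0.9, 6.3, 6.6]
gripper_width: 0.312
grasp_force: 49.9
```

Call:
apply_moves --increments '[[[0,-0.001,0,0,1],[0,-0.002,0,0,1]]]'

```text
time: 27.2
tool_pos: [0.5227, -0.1103, 0.1342]
orientation: [3.135, 0.001, 2.842]
contact_force: [1.2, 8.4, 6.1]
gripper_width: 0.315
grasp_force: 50.0
```

Call:
apply_moves --increments '[[[0,-0.001,0,0,1],[0,-0.002,0,0,1]]]'

```text
time: 27.4
tool_pos: [0.5224, -0.1111, 0.1342]
orientation: [3.134, 0.001, 2.842]
contact_force: [1.6, 10.7, 6.4]
gripper_width: 0.31
grasp_force: 50.1
```

Call:
apply_moves --increments '[[[0,-0.001,0,0,1],[0,-0.002,0,0,1]]]'

```text
time: 27.6
tool_pos: [0.522, -0.1123, 0.1342]
orientation: [3.133, 0.001, 2.843]
contact_force: [1.9, 7.7, 6.7]
gripper_width: 0.317
grasp_force: 50.2
```

Call:
apply_moves --increments '[[[0,-0.001,0,0,1],[0,-0.002,0,0,1]]]'

```text
time: 27.8
tool_pos: [0.5216, -0.1136, 0.1342]
orientation: [3.132, 0.001, 2.843]
contact_force: [2.5, 11.4, 7.3]
gripper_width: 0.313
grasp_force: 50.3
```

Call:
apply_moves --increments '[[[0,-0.0005,0,0,1],[0,-0.001,0,0,1]]]'

```text
time: 28.0
tool_pos: [0.5215, -0.114, 0.1343]
orientation: [3.132, 0.001, 2.844]
contact_force: [1.1, 9.4, 6.2]
gripper_width: 0.314
grasp_force: 50.4
```

The drag has levelled off at its peak. I'll unload the arm without moving the carriage, then check the force.

Call:
apply_moves --increments '[[[0,0.002,0,0,1],[0,0.004,0,0,1],[0,0.006,0,0,1],[0,0.0075,0,0,1],[0,0.0075,0,0,1],[0,0.0075,0,0,1]]]'

```text
time: 28.6
tool_pos: [0.5212, -0.1152, 0.1343]
orientation: [-3.141, 0.001, 2.838]
contact_force: [-2.1, 0.2, 6.4]
gripper_width: 0.316
grasp_force: 49.7
```

Call:
apply_moves --increments '[[[0,0.0075,0,0,0.3],[0,0.0,0,0,0.1]]]'

```text
time: 28.8
tool_pos: [0.5211, -0.1135, 0.1329]
orientation: [3.141, -0.0, 2.84]
contact_force: [0.1, 1.2, -0.2]
gripper_width: 0.446
grasp_force: 0.0
```

My first row there carried an unintended 7.5 mm shift, so I'll open fully, lift clear and check that the carriage stayed put.

Call:
apply_moves --increments '[[[0,0,0,0,-0.4],[0,0,0,0,-1],[0,0,0,0,-1],[0,0,0,0,-1],[0,0,-0.01,0,-1],[0,0,-0.03,0,-1],[0,0,-0.06,0,-1],[0,0,-0.09,0,-1],[0,0,-0.1,0,-1],[0,0,-0.1,0,-1],[0,0,-0.1,0,-1]]]'

```text
time: 29.9
tool_pos: [0.5203, -0.1141, 0.2325]
orientation: [3.141, -0.002, 2.838]
contact_force: [-0.3, -0.0, 0.1]
gripper_width: 1.001
grasp_force: 0.0
```

```bash
python3 - <<'E'
from h import *
o=observe();print(o['time'],o['tool_pos'],o['contact_force'])
for n in ['wrist','side','scene']:
    c=get_calibration(n);p,d=camera(n);P=pts(d,c);save(p,f'pics/{n}2.png')
    hsv=cv2.cvtColor(p,cv2.COLOR_RGB2HSV)
    m=(d>0)&(P[...,2]>.15)&(P[...,2]<.178)&(np.hypot(P[...,0]-.521,P[...,1]+.115)<.03)
    T=P[m];print(n,m.sum(),cv2.minEnclosingCircle(T[:,:2].astype(np.float32)*1000) if m.any() else '')
    T=T[T[:,2]>.163]; print(T.mean(0) if len(T) else '')
E
```

```text
29.9 [ 0.52032782 -0.11414999  0.23245834] [-0.32445387 -0.0028018   0.08097878]
wrist 1636 ((520.8027954101562, -111.9476547241211), 13.921082496643066)
[ 0.51983344 -0.1116209   0.16709787]
side 92 ((523.6361083984375, -109.97122192382812), 15.189375877380371)
[ 0.52343804 -0.10923298  0.166074  ]
scene 103 ((521.63427734375, -110.24639892578125), 14.68580150604248)
[ 0.5223634  -0.11060341  0.16861501]
```

View pics/wrist2.png

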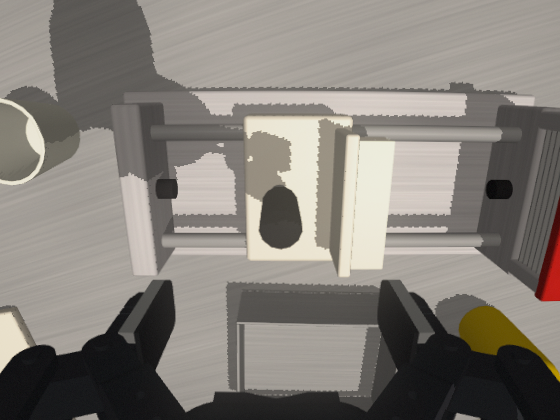

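The wrist view shows the grip at (281,218), about 3 mm towards +y of the spot's centre. It's still on the spot, but that slip is easily mended, so I'll regrip and nudge it.

Call:
apply_moves --increments '[[[0,0,0.03,0,-1],[0,0,0.06,0,-1],[0,0,0.085,0,-1],[0,0,0.098,0,-1],[0,0,0.099,0,-1],[0,0,0.099,0,-0.4],[0,0,0.099,0,0],[0,0,0.099,0,0.3],[0,0,0.099,0,0.6],[0,0,0.099,0,1],[0,0,0.099,0,1],[0,0,0.099,0,1],[0,0,0.099,0,1]]]' --force 50

```text
time: 31.35
tool_pos: [0.5222, -0.1132, 0.1358]
orientation: [3.139, 0.002, 2.839]
contact_force: [0.3, 2.3, 5.7]
gripper_width: 0.311
grasp_force: 49.2
```

Call:
apply_moves --increments '[[[0,-0.0015,0,0,1],[0,-0.003,0,0,1],[0,-0.0045,0,0,1],[0,-0.006,0,0,1],[0,-0.007,0,0,1],[0,-0.007,0,0,1]]]'

```text
time: 31.95
tool_pos: [0.5202, -0.1195, 0.1358]
orientation: [3.139, 0.002, 2.84]
contact_force: [-0.8, 2.7, 6.9]
gripper_width: 0.313
grasp_force: 49.3
```

```bash
python3 - <<'E'
from h import *
o=observe();print(o['time'],o['tool_pos'],o['contact_force'],o['ft_torque'])
for n in ['wrist','side']:
    p,d=camera(n);save(p,f'pics/{n}3.png')
a=cv2.imread('pics/wrist3.png');b=cv2.imread('pics/side3.png')[130:290,200:400]
cv2.imwrite('pics/c3.png',np.hstack([cv2.resize(a,(448,336)),cv2.resize(b,(352,336))]))
E
```

```text
31.95 [ 0.52023002 -0.11951473  0.13577439] [-0.81624567  2.67965631  6.89802361] [ 0.66909476  0.04711326 -0.01019028]
```

View pics/c3.png

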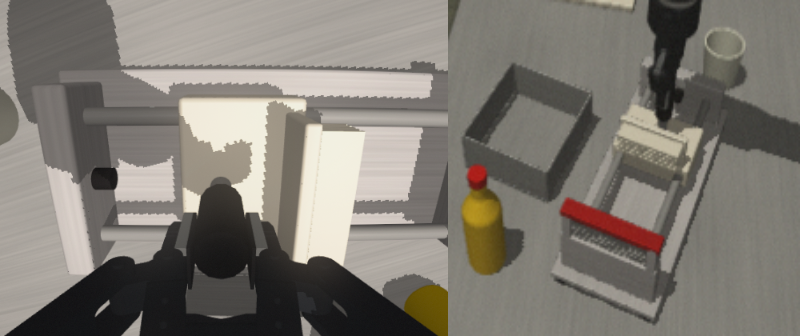

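The grip is held (wrist view, left panel, at (222,230)), but it moved with little drag. I'll feel forward across the spot again in 2 mm steps.

Call:
apply_moves --increments '[[[0,0.001,0,0,1],[0,0.002,0,0,1]]]'

```text
time: 32.25
tool_pos: [0.5201, -0.12, 0.1358]
orientation: [-3.142, 0.002, 2.838]
contact_force: [-2.3, -1.0, 5.8]
gripper_width: 0.316
grasp_force: 49.3
```

Call:
apply_moves --increments '[[[0,0.001,0,0,1],[0,0.002,0,0,1]]]'

```text
time: 32.45
tool_pos: [0.5201, -0.1199, 0.1358]
orientation: [-3.139, 0.002, 2.837]
contact_force: [-2.3, -4.0, 5.1]
gripper_width: 0.313
grasp_force: 49.3
```

Call:
apply_moves --increments '[[[0,0.001,0,0,1],[0,0.002,0,0,1]]]'

```text
time: 32.65
tool_pos: [0.5205, -0.1185, 0.1358]
orientation: [-3.139, 0.002, 2.836]
contact_force: [-2.2, -4.5, 5.4]
gripper_width: 0.308
grasp_force: 49.3
```

Call:
apply_moves --increments '[[[0,0.001,0,0,1],[0,0.002,0,0,1]]]'

```text
time: 32.85
tool_pos: [0.5212, -0.1165, 0.1358]
orientation: [-3.139, 0.002, 2.836]
contact_force: [-2.2, -3.9, 5.5]
gripper_width: 0.313
grasp_force: 49.3
```

```bash
cat > car.py <<'E'
from h import *
u=np.array([.298,.9545]); x=np.array([.9545,-.298])
def car(p,P,d):
    hsv=cv2.cvtColor(p,cv2.COLOR_RGB2HSV)
    s=(P[...,:2]-[.537,-.062])@u; t=(P[...,:2]-[.537,-.062])@x
    m=(d>0)&(P[...,2]>.116)&(P[...,2]<.132)&(abs(t)<.055)&(abs(t)>.022)&(abs(s)<.147)&(hsv[...,2]>120)&(hsv[...,1]<60)
    return m.sum(),np.percentile(s[m],[5,25,50,75,95]).round(4)*1000
E
python3 - <<'E'
from car import *
o=observe();print((o['tool_pos'][:2]-[.537,-.062])@u*1000,o['contact_force'])
for n in ['scene','side']:
    z=np.load(f'{n}0.npz');print(n,0,car(z['p'],z['P'],z['d']))
    c=get_calibration(n);p,d=camera(n);print(n,1,car(p,pts(d,c),d)); save(p,f'pics/{n}4.png')
    # image shift of the plate between saved pictures, template match
    g=lambda k:cv2.imread(f'pics/{n}{k}.png',0)
    for k in ([2,3,4] if n=='side' else [2,4]):
        I=g(k);
        # project shift using template around the plate in pic 0
        if n=='side': T=g(0)[208:228,290:325]; R=I[150:260,250:380]; o0=(290-250,208-150)
        else: T=g(0)[200:225,278:308]; R=I[150:260,220:340]; o0=(278-220,200-150)
        r=cv2.matchTemplate(R,T,cv2.TM_CCOEFF_NORMED);_,v,_,l=cv2.minMaxLoc(r);print(n,k,v,l[0]-o0[0],l[1]-o0[1])
E
```

```text
-56.78700042147612 [-2.23784897 -3.91628368  5.5415377 ]
scene 0 (np.int64(250), array([62.4, 70. , 78.6, 88.3, 95.4]))
scene 1 (np.int64(234), array([-10.8,  -3.9,   5.5,  15.2,  22.3]))
scene 2 0.8544871807098389 -17 -15
scene 4 0.7613474726676941 -18 -16
side 0 (np.int64(266), array([65.3, 71.9, 79.3, 90.9, 98.5]))
side 1 (np.int64(246), array([-7.1, -1.3,  5.8, 17.4, 25.6]))
side 2 0.7995350360870361 9 -17
side 3 0.8253620266914368 10 -19
side 4 0.806300699710846 10 -18
```

The carriage tracks the grip and now stands at about -40 mm. I'll keep feeling forward to find the exit.

Call:
apply_moves --increments '[[[0,0.001,0,0,1],[0,0.002,0,0,1]]]'

```text
time: 33.15
tool_pos: [0.5218, -0.1144, 0.1358]
orientation: [-3.139, 0.002, 2.836]
contact_force: [-2.4, -2.5, 5.3]
gripper_width: 0.315
grasp_force: 49.3
```

Call:
apply_moves --increments '[[[0,0.001,0,0,1],[0,0.002,0,0,1]]]'

```text
time: 33.35
tool_pos: [0.5224, -0.1125, 0.1358]
orientation: [-3.139, 0.002, 2.836]
contact_force: [-2.6, -3.6, 6.0]
gripper_width: 0.317
grasp_force: 49.3
```

Call:
apply_moves --increments '[[[0,0.001,0,0,1],[0,0.002,0,0,1]]]'

```text
time: 33.55
tool_pos: [0.5231, -0.1103, 0.1358]
orientation: [-3.139, 0.002, 2.836]
contact_force: [-3.2, -3.5, 5.7]
gripper_width: 0.316
grasp_force: 49.3
```

Call:
apply_moves --increments '[[[0,0.001,0,0,1],[0,0.002,0,0,1]]]'

```text
time: 33.75
tool_pos: [0.5237, -0.1085, 0.1358]
orientation: [-3.139, 0.002, 2.837]
contact_force: [-2.7, -3.1, 6.4]
gripper_width: 0.313
grasp_force: 49.3
```

Call:
apply_moves --increments '[[[0,0.001,0,0,1],[0,0.002,0,0,1]]]'

```text
time: 33.95
tool_pos: [0.5244, -0.1065, 0.1358]
orientation: [-3.14, 0.002, 2.836]
contact_force: [-2.2, -2.5, 4.7]
gripper_width: 0.315
grasp_force: 49.3
```

Call:
apply_moves --increments '[[[0,0.001,0,0,1],[0,0.002,0,0,1]]]'

```text
time: 34.15
tool_pos: [0.5251, -0.104, 0.1357]
orientation: [-3.14, 0.002, 2.837]
contact_force: [-1.3, -1.5, 5.6]
gripper_width: 0.312
grasp_force: 49.3
```

The spot's extent is confirmed as world y of about -0.1245 to -0.1055, centred at -0.115. Going back there.

Call:
apply_moves --increments '[[[0,-0.0015,0,0,1],[0,-0.003,0,0,1],[0,-0.0045,0,0,1],[0,-0.006,0,0,1],[0,-0.0075,0,0,1],[0,-0.009,0,0,1],[0,-0.0105,0,0,1],[0,-0.012,0,0,1]]]'

```text
time: 34.95
tool_pos: [0.5233, -0.1098, 0.1358]
orientation: [3.136, 0.002, 2.841]
contact_force: [1.6, 7.8, 4.7]
gripper_width: 0.311
grasp_force: 49.5
```

Call:
apply_moves --increments '[[[0,-0.001,0,0,1],[0,-0.002,0,0,1]]]'

```text
time: 35.15
tool_pos: [0.5231, -0.1105, 0.1358]
orientation: [3.134, 0.002, 2.842]
contact_force: [2.2, 9.2, 6.2]
gripper_width: 0.314
grasp_force: 49.6
```

Call:
apply_moves --increments '[[[0,-0.001,0,0,1],[0,-0.002,0,0,1],[0,-0.003,0,0,1],[0,-0.004,0,0,1]]]'

```text
time: 35.55
tool_pos: [0.5224, -0.1128, 0.1358]
orientation: [3.132, 0.002, 2.843]
contact_force: [2.5, 11.1, 7.2]
gripper_width: 0.313
grasp_force: 49.8
```

Call:
apply_moves --increments '[[[0,-0.001,0,0,1],[0,-0.0015,0,0,1]]]'

```text
time: 35.75
tool_pos: [0.5221, -0.1137, 0.1358]
orientation: [3.132, 0.002, 2.843]
contact_force: [1.9, 11.4, 6.2]
gripper_width: 0.311
grasp_force: 49.9
```

Call:
apply_moves --increments '[[[0,0.002,0,0,1],[0,0.004,0,0,1],[0,0.006,0,0,1],[0,0.0075,0,0,1],[0,0.0075,0,0,1],[0,0.0075,0,0,1]]]'

```text
time: 36.35
tool_pos: [0.5221, -0.1135, 0.1358]
orientation: [3.141, 0.002, 2.839]
contact_force: [-1.2, 0.9, 5.4]
gripper_width: 0.312
grasp_force: 49.4
```

Call:
apply_moves --increments '[[[0,0,0,0,0.2],[0,0,0,0,0],[0,0,0,0,-0.3],[0,0,0,0,-0.6],[0,0,0,0,-1],[0,0,0,0,-1],[0,0,0,0,-1],[0,0,-0.01,0,-1],[0,0,-0.03,0,-1],[0,0,-0.06,0,-1],[0,0,-0.09,0,-1],[0,0,-0.1,0,-1],[0,0,-0.1,0,-1],[0,0,-0.1,0,-1]]]'

```text
time: 37.75
tool_pos: [0.5206, -0.1133, 0.2335]
orientation: [-3.142, -0.002, 2.838]
contact_force: [0.3, 0.3, -0.3]
gripper_width: 1.0
grasp_force: 0.0
```

```bash
python3 - <<'E'
from car import *
o=observe();print(o['time'],o['tool_pos'],o['contact_force'])
for n in ['scene','side','wrist']:
    c=get_calibration(n);p,d=camera(n);P=pts(d,c);save(p,f'pics/{n}5.png')
    if n!='wrist':
        z=np.load(f'{n}0.npz');a=car(z['p'],z['P'],z['d']);b=car(p,P,d);print(n,a[0],b[0],b[1]-a[1])
    else:
        m=(d>0)&(P[...,2]>.15)&(P[...,2]<.178)&(np.hypot(P[...,0]-.521,P[...,1]+.113)<.03)
        q=cv2.minEnclosingCircle(P[m][:,:2].astype(np.float32)*1000)[0];print('grip',q,(np.array(q)-[541.29,-46.16])@u)
E
```

```text
37.75 [ 0.52060842 -0.11325696  0.23346098] [ 0.26015033  0.32210152 -0.27439414]
scene 250 244 [-69.7 -70.9 -70.1 -69.6 -69.5]
side 266 244 [-69.4 -70.1 -71.2 -71.8 -70.5]
grip (520.42822265625, -113.29573059082031) -70.29786449737549
```

The carriage is within about 1.5 mm of the spot's centre and the arm is clear.

```bash
python3 -c "
from plant import *
print(sign_off())"
```

```text
the job is handed in; nothing more can be done
None
```

I stroked the carriage gently against both stops (about 5 N each), left it on the tight spot (about 39 mm towards the plain end from mid-travel, within 1–2 mm of its centre), let go and handed in; my first release knocked it about 3 mm, so I regripped and re-centred it.

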